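Tip the mask carton into its taped bay

TASK

The carton of dust masks belongs in the yellow taped bay on the bench, lying down with its oval dispenser window facing up. Without picking it up, push the standing carton along the bench, keeping it upright, until its front bottom edge is just inside the nearest strip of tape; then push its top over so that it comes down inside the tape with the window up. Leave the spray can, jar, drill stand and mug as they are.

Things in the scene. Friction and masses are not known exactly. Their poses are not given: they have to be found in the camera images.
- carton: White closed carton, blue and green bands round its foot: 90 (its x) x 120 (its y) x 170 mm tall (its z), about 0.3 kg evenly spread. Origin: centre of its underside. The -x face has the blue-rimmed oval window, the +x face (front) a blue picture. Starts upright, front towards the bay, within 9 degrees of square to it. Pushed below 50 mm height it slides, above 130 mm it tips; friction 0.5 to 0.7.
- bay: Rectangle of yellow tape flat on the bench (nothing to feel). Inside the tape 220 mm (its x) x 170 mm (its y); strips 25 mm wide outside that. Origin: the bay's centre at bench height, z up. Its x axis is the way the carton is to be pushed and to fall; the nearest strip has its inner edge at x = -110 mm. The carton's centre line starts within 1 cm of the bay's x axis.
- foot_left (a point): The carton's front bottom corner at its +y side: (45, 60, 0) mm in the carton's frame. The carton tips about the edge between this and foot_right, falls by itself once leaned past 28 degrees, and then lies 170 mm long and 90 mm high, reaching from this edge along the bay's x.
- foot_right (a point): The carton's front bottom corner at its -y side: (45, -60, 0) mm in the carton's frame.
- head_left (a point): The carton's front top corner at its +y side: (45, 60, 170) mm in the carton's frame.
- head_right (a point): The carton's front top corner at its -y side: (45, -60, 170) mm in the carton's frame.
- spray_can: Red aerosol can, loose, 52 mm diameter, 160 mm tall. Origin: centre of its underside. It and the next three stand beside or beyond the bay, 25 mm or more from the tape; which stands where changes.
- jar: Amber glass jar with a steel lid, loose, 68 mm diameter, 85 mm tall. Origin: centre of its underside.
- drill_stand: Green block of drill bits, loose, 44 x 86 mm, about 85 mm tall to the longest bit. Origin: centre of its underside.
- mug: White mug, loose, 78 mm diameter with a handle standing out to its +y, about 75 mm from its axis, 88 mm tall. Origin: centre of its underside.
Mind the look-alikes: they are no part of the job. Of the things shaped like the drill_stand, the green one is meant.

How it is judged:
By the outcome, as a careful person would: the job done as asked, in the order asked, and still so for the second after the job is handed in, with the robot touching nothing.
It also fails if it takes over 51 s, if anything falls off the work surface, if the arm or the gripper's body presses on something with over 40 N, if the wrist force passes 120 N, or if a joint passes its speed limit or range.

ROBOT

A 6-joint arm with a two-finger parallel gripper is mounted at the origin on the work surface. World frame = base frame: x ahead of the robot, y to its left, z up, the work surface at z = 0. Lengths are in m, angles in rad, forces in N, time in s.
With the tool pointing down it reaches from about 0.325 to 0.9 m from the base axis. Payload 6.1 kg.
Tool frame: the origin (TCP) lies on the centre line of the jaws, within the pads' length; the fingertips stand 17 mm ahead of it and the grasp point (between the pads) lies 2 mm behind it (tcp_to_tips is the z of the fingertips in the tool frame, in m); z points along the fingers, y is the line along which they close (so a half turn about z gives the same grasp; the last joint's range is limited). The gripper opens to 85 mm and grips with 20 to 120 N. Pads are 22 mm wide; open, the fingers measure 114 mm over their backs; the gripper's body (76 mm by 85 mm) begins 54 mm behind the grasp point. The pads swing forward as they close: fully open they stand 13 mm farther back than shut.
Start: joints at [-1.372, 0.22, 1.526, -0, 1.395, -0.126], TCP at [0.199, -0.592, 0.248] pointing down, gripper open.
Joint ranges: [-2.98, 2.98], [-0.91, 2.08], [0.09, 2.57], [-1.24, 4.39], [0.2, 2.65], [-2.68, 2.68]. Speed limits (rad/s): [2.57, 2.57, 3.01, 3.14, 3.14, 3.14].

INTERFACE

Orientations are given as a rotation vector (axis times angle).
In Python, from plant import * gives the robot as it stands.
- The arm moves only by the tool step_arm, never from a script. Its argument "moves" is a list of rows, each a list of 3 entries, a list of its own where there are three numbers: the closure, from -1 (fully open) to 1 (shut), then the shift along the tool's x, y, z normalised to -1 to 1, where 1 is 25 mm, then the turn, a rotation vector about the tool's x, y, z normalised to -1 to 1, where 1 is 45 degrees. In form: [[jaw, [tx, ty, tz], [rx, ry, rz]], ...]. A call has 1 to 10 rows; each row shifts and turns the commanded pose from where the row before left it, along the tool's axes as they then stand; what a row does not reach is not made up. A row lasts 1/10 s, in which the tool goes at most 50 mm and 8.59 degrees, less where a joint would pass 70% of its speed; a pose out of reach is approached as far as the arm can. A call with a number of a shift or a turn outside -1 to 1 is refused whole. A call with a gripper value outside its range is refused whole. The fingers move at their own pace and stop on an object; "grip_force" is the grip in N (left out, the last holds). Time passes only in rows, so rows that do not move let the fingers close. It gives the time, the measured TCP pose, the force, the opening and the grip force at its end, in the units of the state.
- get_state(): the state, without advancing time (a new reading comes with each control period).
- grab_frame(name): name is "scene" or "top" or "wrist"; returns a dict with "image" (420x560x3 uint8, red, green, blue), "fx", "fy", "cx", "cy" (pixels), "distortion" ([k1, k2, p1, p2, k3] as OpenCV has them; the pictures are not rectified), "R" (3x3) and "t" (3): a world point X has camera coordinates R X + t. Camera axes: x right, y down, z forward; pixel columns grow to the right and rows downward; lengths in m; the calibration is good to about 2 mm. A picture is of the moment at which its call begins. There is no depth.
- sign_off(): hands the job in; it is judged then, once.
The state is a dict: "time_s": time; "joints": joint angles; "qvel": joint speeds; "joint_torque": joint torques, N m; "tool_pos": TCP position; "tool_rot": TCP orientation; "wrist_force": force on the tool from outside, world axes, zero at the start; "torque": the same for the moment, N m; "grip_width": finger opening in m; "grasp_force": force on a finger pad.
Only numpy, scipy, OpenCV 4.12 (cv2) and the standard library are available. Lean on these libraries where they do the work, as an engineer would, in place of code of your own. Each camera call takes 0.05 s, during which the arm holds its last target. There are 200 camera calls.

## Working session

There is one attempt and no reset: what is moved stays moved. The work goes in short steps, Python scripts to look and compute and a tool call to move; the robot and the scene stay as the last step left them, time stands still between calls to the robot, and variables do not carry over. Pictures are saved under pics/ and viewed, at most 10 in all, crops included, and the job is handed in when it is done.

Besides the shell and the picture viewer there is one more tool, called after "Emit:" by a JSON object that holds its "op" and its "data". step_arm: Moves the arm, as the interface text tells. Scaled input: -1 to 1 covers 25 mm each way for a shift and 45 degrees each way for a turn. Its arguments: {"type":"object","properties":{"moves":{"type":"array","items":{"type":"array"}},"grip_force":{"type":"number"}},"required":["moves"]}

```bash
mkdir -p pics; cat > h.py <<'E'
from plant import *
import numpy as np, cv2
def ray(f,u,v):
    K=np.array([[f['fx'],0,f['cx']],[0,f['fy'],f['cy']],[0,0,1]])
    p=cv2.undistortPoints(np.array([[[u,v]]],float),K,np.array(f['distortion'],float))[0,0]
    R=np.array(f['R']);t=np.array(f['t'])
    return -R.T@t, R.T@np.array([p[0],p[1],1])
def onz(f,u,v,z=0.):
    c,d=ray(f,u,v); return c+d*(z-c[2])/d[2]
def proj(f,P):
    K=np.array([[f['fx'],0,f['cx']],[0,f['fy'],f['cy']],[0,0,1]])
    return cv2.projectPoints(np.array(P,float).reshape(-1,3),cv2.Rodrigues(np.array(f['R']))[0],np.array(f['t'],float),K,np.array(f['distortion'],float))[0][:,0]
E
python3 - <<'E'
from h import *
a=grab_frame("scene");b=grab_frame("top")
np.save("a.npy",a,allow_pickle=True);np.save("b.npy",b,allow_pickle=True)
cv2.imwrite("pics/scene.png",a["image"][:,:,::-1]);cv2.imwrite("pics/top.png",b["image"][:,:,::-1])
for f in(a,b):print(-np.array(f['R']).T@np.array(f['t']))
print(get_state())
E
```

```text
[ 0.96854114 -0.48956982  0.80846404]
[0.50679066 0.1564093  1.24875481]
{'time_s': 0.1, 'joints': array([-1.37208677e+00,  2.21160873e-01,  1.52751925e+00, -1.57206474e-06,
        1.39473240e+00, -1.26115900e-01]), 'qvel': array([-0.00118137, -0.00252081, -0.00112966, -0.00121192, -0.00016314,
       -0.00024225]), 'joint_torque': array([ 1.81015570e-03, -4.98243141e+01, -3.90546370e+01, -1.84568689e-04,
        5.61695080e-03,  1.89256269e-05]), 'tool_pos': array([ 0.19934456, -0.59179199,  0.24728826]), 'tool_rot': array([-3.09845460e+00, -5.07700799e-01,  1.06104648e-04]), 'wrist_force': array([ 0.24346695, -0.09649357,  0.33555578]), 'torque': array([ 0.02546638, -0.0250038 ,  0.02858267]), 'grasp_force': 0.0, 'grip_width': 0.08521123619376289}
```

View pics/scene.png

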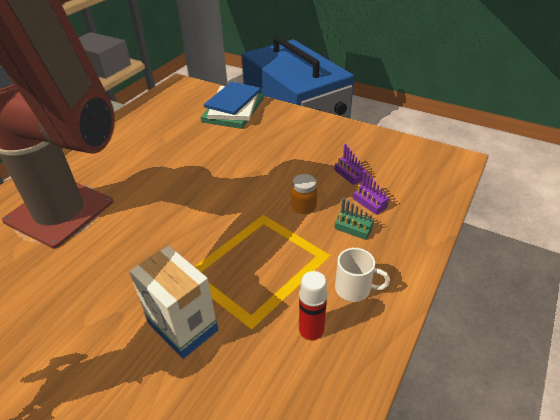

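View pics/top.png

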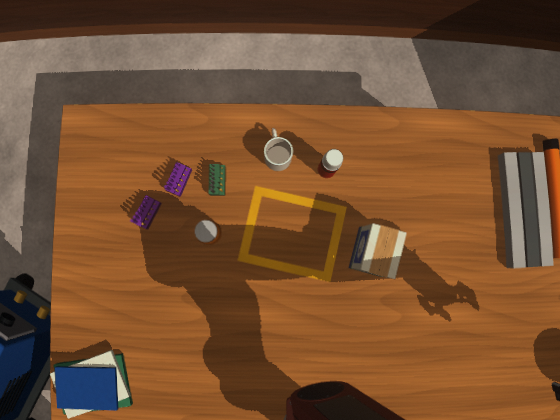

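The scene view shows the carton at (175,300), the tape at about (200-330, 215-328), the can at (313,305), the mug at (356,275), the jar at (304,195) and the green stand at (354,218). In the top view the bay's outer corners are near (257,187), (346,207), (332,280) and (238,262), and the carton is to the right at (378,250). The push goes left, towards +y.

```bash
cat > m.py <<'E'
from h import *
def bay(f):
    hsv=cv2.cvtColor(f['image'],cv2.COLOR_RGB2HSV)
    m=cv2.inRange(hsv,(20,190,100),(32,255,255))
    m=cv2.morphologyEx(m,cv2.MORPH_CLOSE,np.ones((3,3)))
    c,h=cv2.findContours(m,cv2.RETR_CCOMP,cv2.CHAIN_APPROX_NONE)
    i=max(range(len(c)),key=lambda i:cv2.contourArea(c[i]) if h[0][i][3]<0 else 0)
    j=max((k for k in range(len(c)) if h[0][k][3]==i),key=lambda k:cv2.contourArea(c[k]))
    return [np.array([onz(f,*p)[:2] for p in c[k][:,0].astype(float)],np.float32) for k in(i,j)],m
E
python3 - <<'E'
from m import *
for n in "ab":
    f=np.load(n+".npy",allow_pickle=True).item()
    cs,m=bay(f)
    for c in cs:
        r=cv2.minAreaRect(c);print(n,r);print(cv2.boxPoints(r).round(4).tolist())
b=np.load("b.npy",allow_pickle=True).item()['image']; a=np.load("a.npy",allow_pickle=True).item()['image']
cb=cv2.resize(b[205:295,320:420],None,fx=4,fy=4,interpolation=cv2.INTER_CUBIC)
ca=cv2.resize(a[240:360,120:230],None,fx=3.5,fy=3.5,interpolation=cv2.INTER_CUBIC)
o=np.zeros((420,800,3),np.uint8);o[:360,:400]=cb;o[:420,400:785]=ca
cv2.imwrite("pics/crop.png",o[:,:,::-1])
E
```

```text
Traceback (most recent call last):
  File "m.py", line 8, in bay
    j=max((k for k in range(len(c)) if h[0][k][3]==i),key=lambda k:cv2.contourArea(c[k]))
ValueError: max() iterable argument is empty
```

```bash

python3 - <<'E'
from m import *
b=np.load("b.npy",allow_pickle=True).item(); a=np.load("a.npy",allow_pickle=True).item()
print(cv2.cvtColor(b['image'],cv2.COLOR_RGB2HSV)[[200,240,272,228,150],[300,340,290,247,60]])
hsv=cv2.cvtColor(b['image'],cv2.COLOR_RGB2HSV)
m=cv2.inRange(hsv,(20,170,80),(35,255,255))
m=cv2.morphologyEx(m,cv2.MORPH_CLOSE,np.ones((3,3)))
c,h=cv2.findContours(m,cv2.RETR_CCOMP,cv2.CHAIN_APPROX_NONE)
for k in range(len(c)):
    if cv2.contourArea(c[k])>500:
        w=np.array([onz(b,*p)[:2] for p in c[k][:,0].astype(float)],np.float32)
        r=cv2.minAreaRect(w);print(h[0][k],r,cv2.boxPoints(r).round(4).tolist())
b=b['image'];a=a['image']
cb=cv2.resize(b[205:295,320:420],None,fx=4,fy=4,interpolation=cv2.INTER_CUBIC)
ca=cv2.resize(a[240:360,120:230],None,fx=3.5,fy=3.5,interpolation=cv2.INTER_CUBIC)
mm=cv2.cvtColor(m,cv2.COLOR_GRAY2RGB)[180:290,230:350]
o=np.zeros((600,800,3),np.uint8);o[:360,:400]=cb;o[:420,400:785]=ca;o[380:600,:240]=cv2.resize(mm,None,fx=2,fy=2)
cv2.imwrite("pics/crop.png",o[:,:,::-1])
E
```

```text
[[ 20 223 210]
 [ 14 183  85]
 [ 18 214 118]
 [ 19 221 129]
 [ 13 179 138]]
[ 4  2 -1 -1] ((0.6278206706047058, 0.12831130623817444), (0.17061172425746918, 0.11224829405546188), 78.0184097290039) [[0.5551999807357788, 0.05649999901652336], [0.6650000214576721, 0.03319999948143959], [0.7003999948501587, 0.20010000467300415], [0.5906000137329102, 0.22339999675750732]]
```

View pics/crop.png

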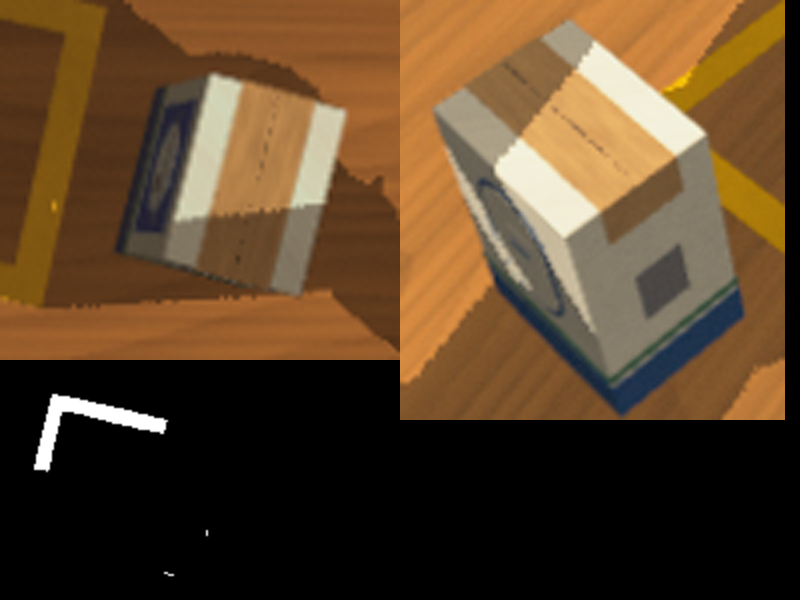

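The crop shows the top corners of the carton at crop px (211,73), (346,109), (300,296) and (165,262), and the front foot edge from (158,88) to (118,250). The tape is partly in shadow (hue 18-20), so the mask has to be wider.

```bash

cat > m.py <<'E'
from h import *
def bay(f):
    hsv=cv2.cvtColor(f['image'],cv2.COLOR_RGB2HSV)
    m=cv2.inRange(hsv,(17,195,60),(35,255,255))
    m=cv2.morphologyEx(m,cv2.MORPH_CLOSE,np.ones((3,3)))
    c,h=cv2.findContours(m,cv2.RETR_CCOMP,cv2.CHAIN_APPROX_NONE)
    return [(h[0][k],cv2.minAreaRect(np.array([onz(f,*p)[:2] for p in c[k][:,0].astype(float)],np.float32))) for k in range(len(c)) if cv2.contourArea(c[k])>500]
E
python3 - <<'E'
from m import *
b=np.load("b.npy",allow_pickle=True).item()
for h,r in bay(b): print(h,r,cv2.boxPoints(r).round(4).tolist())
g=lambda x,y,z:onz(b,(x+.5)/4-.5+320,(y+.5)/4-.5+205,z)[:2]
T=[g(*p,.17) for p in((211,73),(165,262),(300,296),(346,109))]
F=[g(*p,0) for p in((158,88),(118,250))]
print(np.round(T,4),np.mean(T,0).round(4),np.round(F,4))
for p,q in((T[0],T[1]),(T[3],T[2]),(T[1],T[2]),(T[0],T[3]),(F[0],F[1])):
    d=q-p;print(np.linalg.norm(d).round(4),np.degrees(np.arctan2(d[1],d[0])).round(1))
E
```

```text
[-1  2  4 -1] ((0.5663467049598694, 0.0931316614151001), (0.2711648643016815, 0.2212282121181488), 77.83533477783203) [[0.4296000003814697, -0.016100000590085983], [0.6459000110626221, -0.06270000338554382], [0.703000009059906, 0.20239999890327454], [0.4867999851703644, 0.24899999797344208]]
[-1 -1 -1  3] ((0.56593257188797, 0.09310135245323181), (0.22565090656280518, 0.1747085452079773), 77.91145324707031) [[0.4569000005722046, 0.0010999999940395355], [0.6276999711990356, -0.03550000116229057], [0.675000011920929, 0.1851000040769577], [0.5041000247001648, 0.22169999778270721]]
[[ 0.5865 -0.0981]
 [ 0.4695 -0.0693]
 [ 0.4491 -0.1542]
 [ 0.5653 -0.1839]] [ 0.5176 -0.1264] [[ 0.5878 -0.0996]
 [ 0.4719 -0.071 ]]
0.1205 166.2
0.1199 165.7
0.0873 -103.5
0.0884 -103.9
0.1194 166.2
```

Emit:
{"op": "step_arm", "data": {"moves": [[-1,[0.99,-0.6,0],[0,0,0]],[-1,[0.99,-0.6,0],[0,0,0]],[-1,[0.99,-0.6,0],[0,0,0]],[-1,[0.99,-0.6,0],[0,0,0]],[-1,[0.99,-0.6,0],[0,0,0]],[-1,[0.99,-0.6,0],[0,0,0]],[-1,[0.99,-0.6,0],[0,0,0]],[-1,[0.99,-0.6,0],[0,0,0]],[-1,[0.99,-0.6,0],[0,0,0]],[-1,[0.99,-0.6,0],[0,0,0]]]}}

```text
time_s: 1.1
tool_pos: [0.3866, -0.37, 0.2479]
tool_rot: [-3.1, -0.508, 0.001]
wrist_force: [-0.3, 0.3, -0.7]
grip_width: 0.0856
grasp_force: 0.0
```

Emit:
{"op": "step_arm", "data": {"moves": [[-1,[0.99,-0.6,0],[0,0,0]],[-1,[0.99,-0.6,0],[0,0,0]],[-1,[0.99,-0.6,0],[0,0,0]],[-1,[0,0,0],[0,0,-0.188]],[-1,[0,0,0],[0,0,-0.188]],[-1,[0,0,0],[0,0,-0.188]],[-1,[0,0,0],[0,0,-0.188]],[-1,[0,0,0],[0,0,-0.188]],[-1,[0,0,0],[0,0,-0.188]],[-1,[0,0,0],[0,0,-0.188]]]}}

```text
time_s: 2.1
tool_pos: [0.4419, -0.3046, 0.2478]
tool_rot: [-2.438, -1.98, 0.0]
wrist_force: [0.5, -0.5, 0.3]
grip_width: 0.0854
grasp_force: 0.0
```

Emit:
{"op": "step_arm", "data": {"moves": [[-1,[0,0,0],[0,0.178,0]],[-1,[0,0,0],[0,0.178,0]],[-1,[0,0,0],[0,0.178,0]],[-1,[0,0,0],[0,0.178,0]],[-1,[0,0,0],[0,0.178,0]],[-1,[0,0,0],[0,0,0]]]}}

```text
time_s: 2.7
tool_pos: [0.4404, -0.3059, 0.2444]
tool_rot: [-2.026, -1.626, -0.741]
wrist_force: [1.0, -0.5, -0.3]
grip_width: 0.0854
grasp_force: 0.0
```

```bash
cat > go.py <<'E'
from h import *
from scipy.spatial.transform import Rotation as Rn
import sys
C=np.array([.5661,.0931,0]);A=np.radians(77.9);B=np.array([[np.cos(A),-np.sin(A),0],[np.sin(A),np.cos(A),0],[0,0,1]])
if __name__=="__main__":
    s=get_state();R=Rn.from_rotvec(s['tool_rot']).as_matrix();p=B.T@(s['tool_pos']-C)
    print("bay tcp",p.round(4),"zt in bay",(B.T@R[:,2]).round(3),"yt",(B.T@R[:,1]).round(3),"F bay",(B.T@s['wrist_force']).round(2))
    t=np.radians(float(sys.argv[4])) if len(sys.argv)>4 else np.radians(40)
    G=B@np.array([[np.cos(t),0,np.sin(t)],[0,-1,0],[np.sin(t),0,-np.cos(t)]])
    print("turn/45deg",(Rn.from_matrix(R.T@G).as_rotvec()/np.radians(45)).round(3))
    g=np.array([float(x) for x in sys.argv[1:4]])
    print("shift units",(R.T@(B@(g-p))/.025).round(2), "joints",s['joints'].round(2))
    print("bay x dir in tool",(R.T@B[:,0]).round(3),"z",(R.T[:,2]).round(3))
E
python3 go.py -0.315 0.001 0.15; python3 go.py -0.315 0.001 0.038
```

```text
bay tcp [-0.4165  0.0393  0.2444] zt in bay [ 0.649  0.001 -0.761] yt [-0.005 -1.    -0.006] F bay [-0.25 -1.08 -0.34]
turn/45deg [-0.001 -0.01  -0.009]
shift units [0.65 1.53 5.5 ] joints [-1.03  0.33  1.55  0.47  1.79 -0.83]
bay x dir in tool [ 0.761 -0.005  0.649] z [ 0.648 -0.006 -0.761]
bay tcp [-0.4165  0.0393  0.2444] zt in bay [ 0.649  0.001 -0.761] yt [-0.005 -1.    -0.006] F bay [-0.25 -1.08 -0.34]
turn/45deg [-0.001 -0.01  -0.009]
shift units [-2.25  1.56  8.91] joints [-1.03  0.33  1.55  0.47  1.79 -0.83]
bay x dir in tool [ 0.761 -0.005  0.649] z [ 0.648 -0.006 -0.761]
```

Emit:
{"op": "step_arm", "data": {"moves": [[-1,[-0.22,0.16,0.89],[0,-0.01,-0.009]],[-1,[-0.22,0.16,0.89],[0,0,0]],[-1,[-0.22,0.16,0.89],[0,0,0]],[-1,[-0.22,0.16,0.89],[0,0,0]],[-1,[-0.22,0.16,0.89],[0,0,0]],[-1,[-0.22,0.16,0.89],[0,0,0]],[-1,[-0.22,0.16,0.89],[0,0,0]],[-1,[-0.22,0.16,0.89],[0,0,0]],[-1,[-0.22,0.14,0.88],[0,0,0]],[-1,[0,0,0],[0,0,0]]]}}

```text
time_s: 3.7
tool_pos: [0.4951, -0.2218, 0.0609]
tool_rot: [-2.024, -1.649, -0.73]
wrist_force: [-0.9, 1.0, -0.3]
grip_width: 0.0856
grasp_force: 0.0
```

```bash
python3 go.py -0.295 0.001 0.038; python3 - <<'E'
from h import *
a=grab_frame("scene");b=grab_frame("top")
np.save("a2.npy",a,allow_pickle=True)
np.save("b2.npy",b,allow_pickle=True)
o=np.zeros((420,800,3),np.uint8)
o[:,:400]=cv2.resize(a["image"][190:400,50:250],(400,420));o[:,400:]=cv2.resize(b["image"][180:320,320:453],(400,420))
cv2.imwrite("pics/near.png",o[:,:,::-1])
E
```

```text
bay tcp [-0.3227  0.0034  0.0609] zt in bay [ 0.637  0.004 -0.77 ] yt [ 0.007 -1.     0.001] F bay [ 0.75  1.07 -0.32]
turn/45deg [-0.005  0.009  0.008]
shift units [0.27 0.1  1.41] joints [-0.87  0.51  1.69  0.53  1.44 -0.88]
bay x dir in tool [0.77  0.007 0.637] z [ 0.637  0.001 -0.77 ]
```

View pics/near.png

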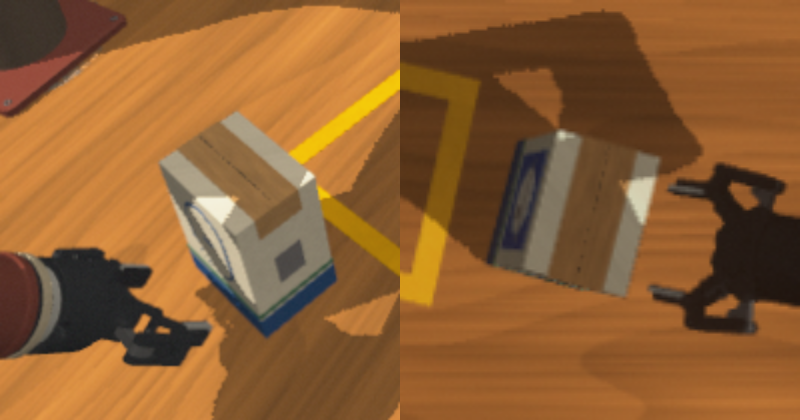

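The two fingertips stand behind the rear face (right panel px (690,188) and (660,292)) and straddle its middle. I'll go down, then push.

Emit:
{"op": "step_arm", "data": {"moves": [[-1,[-0.32,0.1,0.38],[0,0.009,0.008]],[-1,[-0.32,0,0.38],[0,0,0]],[-1,[0,0,0],[0,0,0]],[-1,[0.15,0,0.13],[0,0,0]],[-1,[0.15,0,0.13],[0,0,0]],[-1,[0.15,0,0.13],[0,0,0]],[-1,[0.15,0,0.13],[0,0,0]]]}}

```text
time_s: 4.5
tool_pos: [0.5029, -0.2055, 0.038]
tool_rot: [-2.027, -1.638, -0.739]
wrist_force: [0.1, 0.4, 0.1]
grip_width: 0.0851
grasp_force: 0.0
```

```bash
python3 go.py -0.295 0.001 0.036
```

```text
bay tcp [-0.3052 -0.0008  0.038 ] zt in bay [ 0.643 -0.001 -0.766] yt [-0.    -1.     0.001] F bay [ 0.43 -0.02  0.11]
turn/45deg [0.001 0.    0.   ]
shift units [ 0.26 -0.07  0.32] joints [-0.85  0.54  1.7   0.55  1.39 -0.88]
bay x dir in tool [ 0.766 -0.     0.643] z [ 0.643  0.001 -0.766]
```

Emit:
{"op": "step_arm", "data": {"moves": [[-1,[0.15,-0.04,0.13],[0,0,0]],[-1,[0.15,-0.03,0.13],[0,0,0]],[-1,[0.15,0,0.13],[0,0,0]],[-1,[0.15,0,0.13],[0,0,0]],[-1,[0.15,0,0.13],[0,0,0]],[-1,[0.15,0,0.13],[0,0,0]],[-1,[0.15,0,0.13],[0,0,0]],[-1,[0.15,0,0.13],[0,0,0]],[-1,[0.15,0,0.13],[0,0,0]],[-1,[0.15,0,0.13],[0,0,0]]]}}

```text
time_s: 5.5
tool_pos: [0.5117, -0.157, 0.0371]
tool_rot: [-2.028, -1.638, -0.739]
wrist_force: [-0.5, -1.4, 1.7]
grip_width: 0.0851
grasp_force: 1.2
```

```bash
python3 go.py -0.215 0.001 0.036; python3 - <<'E'
from h import *
b=grab_frame("top");np.save("b3.npy",b,allow_pickle=True)
cv2.imwrite("pics/p3.png",cv2.resize(b["image"][200:290,310:420],(770,630)[:2],interpolation=cv2.INTER_CUBIC)[:600,:,::-1])
E
```

```text
bay tcp [-0.256   0.0008  0.0371] zt in bay [ 0.643 -0.001 -0.766] yt [-0.001 -1.     0.001] F bay [-1.52  0.19  1.75]
turn/45deg [ 0.002  0.    -0.   ]
shift units [ 1.23 -0.01  1.09] joints [-0.78  0.5   1.77  0.59  1.34 -0.85]
bay x dir in tool [ 0.766 -0.001  0.643] z [ 0.643  0.001 -0.766]
```

View pics/p3.png

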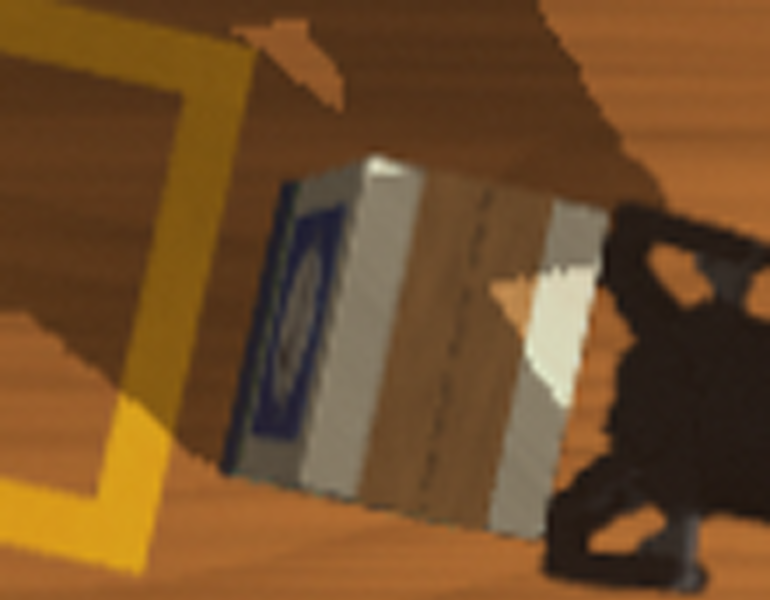

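The view shows the carton upright and square to the fingers, with its front foot edge from (285,185) to (225,472) and the tape's inner edge from (186,93) to (97,497).

```bash
cat > foot.py <<'E'
from go import *
def q(f,x,y,z=0,s=7,u0=310,v0=200): return (B.T@(onz(f,(x+.5)/s-.5+u0,(y+.5)/s-.5+v0,z)-C))
if __name__=="__main__":
    f=np.load("b3.npy",allow_pickle=True).item()
    for p in((285,185),(225,472),(186,93),(97,497)):print(q(f,*p).round(4))
    for p in((374,155),(302,488),(608,212),(545,537)):print(q(f,*p,.17).round(4))
E
python3 foot.py
```

```text
[-0.1585 -0.0576  0.    ]
[-0.1594  0.0621  0.    ]
[-0.1107 -0.0853  0.    ]
[-0.1107  0.0834  0.    ]
[-0.159  -0.0576  0.17  ]
[-0.1588  0.0628  0.17  ]
[-0.2457 -0.0567  0.17  ]
[-0.2473  0.0608  0.17  ]
```

Emit:
{"op": "step_arm", "data": {"moves": [[-1,[0.15,0,0.13],[0,0,0]],[-1,[0.15,0,0.13],[0,0,0]],[-1,[0.15,0,0.13],[0,0,0]],[-1,[0.15,0,0.13],[0,0,0]],[-1,[0.15,0,0.13],[0,0,0]],[-1,[0.15,0,0.13],[0,0,0]],[-1,[0.15,0,0.13],[0,0,0]],[-1,[0.15,0,0.13],[0,0,0]],[-1,[0.15,0,0.13],[0,0,0]],[-1,[0.15,0,0.13],[0,0,0]]]}}

```text
time_s: 6.55
tool_pos: [0.5219, -0.1082, 0.0361]
tool_rot: [-2.027, -1.638, -0.738]
wrist_force: [-0.1, -2.0, 1.3]
grip_width: 0.0854
grasp_force: 1.2
```

```bash
python3 go.py -0.199 0.001 0.037
```

```text
bay tcp [-0.206   0.001   0.0361] zt in bay [ 0.643 -0.001 -0.766] yt [-0.001 -1.     0.   ] F bay [-1.93 -0.31  1.27]
turn/45deg [ 0.001 -0.    -0.   ]
shift units [0.24 0.   0.15] joints [-0.71  0.47  1.82  0.63  1.29 -0.81]
bay x dir in tool [ 0.766 -0.001  0.643] z [ 0.643  0.    -0.766]
```

Emit:
{"op": "step_arm", "data": {"moves": [[-1,[0.1,0,0.085],[0,0,0]],[-1,[0.1,0,0.085],[0,0,0]],[-1,[0,0,0],[0,0,0]],[-1,[0,0,0],[0,0,0]]]}}

```text
time_s: 6.95
tool_pos: [0.5229, -0.1016, 0.0358]
tool_rot: [-2.026, -1.637, -0.738]
wrist_force: [-0.2, 0.0, 0.9]
grip_width: 0.0856
grasp_force: 0.0
```

```bash
python3 go.py -0.239 0.001 0.145; python3 - <<'E'
from h import *
b=grab_frame("top");np.save("b4.npy",b,allow_pickle=True)
cv2.imwrite("pics/p4.png",cv2.resize(b["image"][195:280,295:405],(770,595),interpolation=cv2.INTER_CUBIC)[:,:,::-1])
E
```

```text
bay tcp [-0.1994  0.0014  0.0358] zt in bay [ 0.643  0.    -0.766] yt [-0. -1. -0.] F bay [-0.02  0.18  0.89]
turn/45deg [-0.    -0.001 -0.   ]
shift units [ 1.6   0.02 -4.36] joints [-0.7   0.46  1.83  0.63  1.29 -0.81]
bay x dir in tool [ 0.766 -0.     0.643] z [ 0.643 -0.    -0.766]
```

View pics/p4.png

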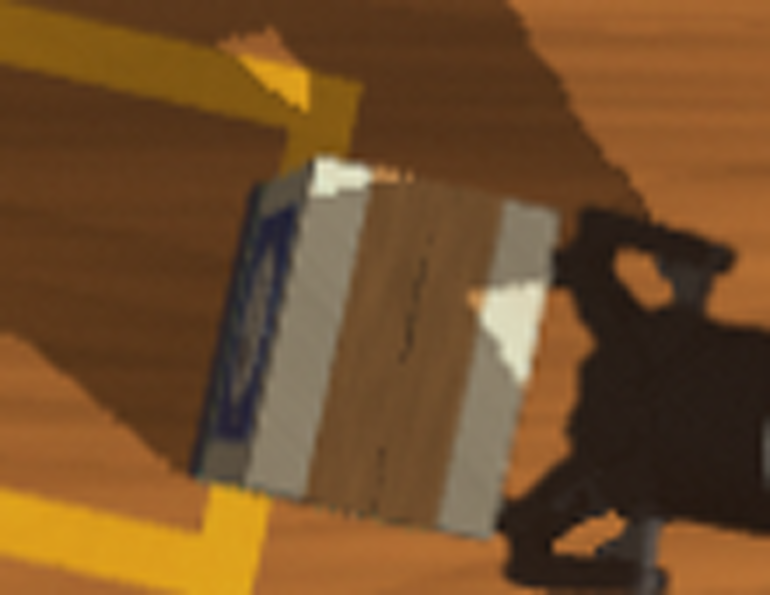

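The foot edge, (253,187) to (194,472), lies about 10 mm inside the strip's inner edge, and the carton is upright and square. Now I'll back off, rise to 150 mm and come forward.

Emit:
{"op": "step_arm", "data": {"moves": [[-1,[-0.77,0,-0.64],[0,0,0]],[-1,[-0.77,0,-0.64],[0,0,0]],[-1,[0.64,0,-0.77],[0,0,0]],[-1,[0.64,0,-0.77],[0,0,0]],[-1,[0.64,0,-0.77],[0,0,0]],[-1,[0.64,0,-0.77],[0,0,0]],[-1,[0.4,0,-0.48],[0,0,0]],[-1,[0,0,0],[0,0,0]]]}}

```text
time_s: 7.8
tool_pos: [0.5136, -0.1525, 0.1536]
tool_rot: [-2.029, -1.641, -0.74]
wrist_force: [-0.1, 0.8, 0.0]
grip_width: 0.0852
grasp_force: 0.0
```

```bash
python3 go.py -0.205 0.002 0.152
```

```text
bay tcp [-2.512e-01 -1.000e-04  1.536e-01] zt in bay [ 0.641 -0.004 -0.767] yt [-0.001 -1.     0.004] F bay [0.72 0.23 0.01]
turn/45deg [0.005 0.002 0.003]
shift units [ 1.38 -0.09  1.23] joints [-0.78  0.31  1.76  0.58  1.5  -0.73]
bay x dir in tool [ 0.767 -0.001  0.641] z [ 0.641  0.004 -0.767]
```

Emit:
{"op": "step_arm", "data": {"moves": [[-1,[0.28,-0.09,0.25],[0,0,0]],[-1,[0.28,0,0.24],[0,0,0]],[-1,[0.28,0,0.24],[0,0,0]],[-1,[0.28,0,0.24],[0,0,0]],[-1,[0.28,0,0.24],[0,0,0]],[-1,[0.12,0,0.1],[0,0,0]],[-1,[0.12,0,0.1],[0,0,0]],[-1,[0.12,0,0.1],[0,0,0]],[-1,[0.12,0,0.1],[0,0,0]],[-1,[0.12,0,0.1],[0,0,0]]]}}

```text
time_s: 8.8
tool_pos: [0.5243, -0.0868, 0.1511]
tool_rot: [-2.028, -1.638, -0.739]
wrist_force: [0.2, -1.0, 1.1]
grip_width: 0.0855
grasp_force: 0.6
```

```bash
python3 go.py -0.205 0.002 0.152;python3 - <<'E'
from h import *
b=grab_frame("scene");b2=grab_frame("top")
o=np.zeros((420,800,3),np.uint8)
o[:,:400]=cv2.resize(b["image"][190:400,50:250],(400,420));o[:,400:]=cv2.resize(b2["image"][180:320,280:413],(400,420))
cv2.imwrite("pics/p5.png",o[:,:,::-1])
E
```

```text
bay tcp [-0.1847  0.0031  0.1511] zt in bay [ 0.643 -0.001 -0.766] yt [-0.001 -1.     0.001] F bay [-0.95 -0.46  1.05]
turn/45deg [ 0.002  0.    -0.   ]
shift units [-0.6   0.05 -0.55] joints [-0.68  0.25  1.83  0.62  1.44 -0.67]
bay x dir in tool [ 0.766 -0.001  0.643] z [ 0.643  0.001 -0.766]
```

View pics/p5.png

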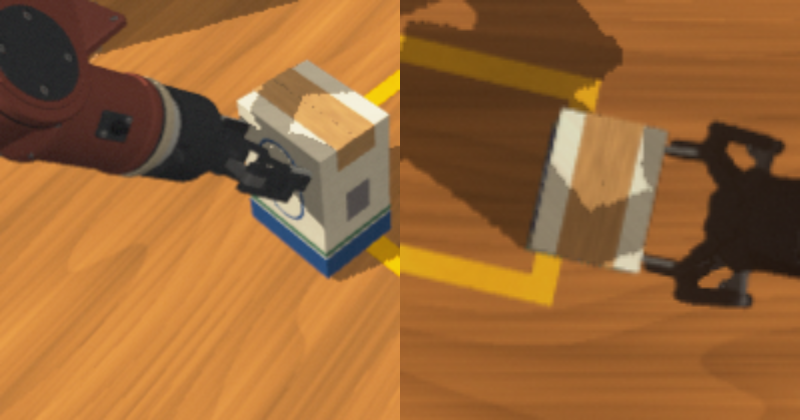

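The carton is leaning forward with even contact from both fingers and the foot in place. Continuing.

Emit:
{"op": "step_arm", "data": {"moves": [[-1,[0.12,0,0.1],[0,0,0]],[-1,[0.12,0,0.1],[0,0,0]],[-1,[0.12,0,0.1],[0,0,0]],[-1,[0.12,0,0.1],[0,0,0]],[-1,[0.12,0,0.1],[0,0,0]],[-1,[0.12,0,0.1],[0,0,0]],[-1,[0.12,0,0.1],[0,0,0]],[-1,[0.12,0,0.1],[0,0,0]],[-1,[0.12,0,0.1],[0,0,0]]]}}

```text
time_s: 9.8
tool_pos: [0.5316, -0.0521, 0.1511]
tool_rot: [-2.027, -1.638, -0.738]
wrist_force: [0.6, 0.5, 0.1]
grip_width: 0.0853
grasp_force: 0.3
```

```bash
python3 go.py -0.135 0.002 0.152
```

```text
bay tcp [-0.1492  0.0033  0.1511] zt in bay [ 0.643 -0.001 -0.766] yt [-0.001 -1.     0.   ] F bay [ 0.6  -0.45  0.11]
turn/45deg [ 0.001 -0.    -0.   ]
shift units [0.46 0.05 0.34] joints [-0.62  0.23  1.86  0.64  1.41 -0.63]
bay x dir in tool [ 0.766 -0.001  0.643] z [ 0.643  0.    -0.766]
```

Emit:
{"op": "step_arm", "data": {"moves": [[-1,[0.12,0,0.1],[0,0,0]],[-1,[0.12,0,0.1],[0,0,0]],[-1,[0.12,0,0.1],[0,0,0]],[-1,[0.12,0,0.1],[0,0,0]],[-1,[0.12,0,0.1],[0,0,0]],[-1,[0.12,0,0.1],[0,0,0]],[-1,[0.12,0,0.1],[0,0,0]],[-1,[0,0,0],[0,0,0]],[-1,[0,0,0],[0,0,0]],[-1,[0,0,0],[0,0,0]]]}}

```text
time_s: 10.8
tool_pos: [0.5373, -0.0259, 0.1512]
tool_rot: [-2.027, -1.638, -0.738]
wrist_force: [1.6, 0.7, -0.7]
grip_width: 0.0853
grasp_force: 0.0
```

```bash
python3 go.py -0.2 0.002 0.2;python3 - <<'E'
from h import *
b=grab_frame("scene");b2=grab_frame("top");np.save("b6.npy",b2,allow_pickle=True)
o=np.zeros((420,800,3),np.uint8)
o[:,:400]=cv2.resize(b["image"][170:380,150:350],(400,420));o[:,400:]=cv2.resize(b2["image"][180:320,220:353],(400,420))
cv2.imwrite("pics/p6.png",o[:,:,::-1])
E
```

```text
bay tcp [-0.1224  0.0032  0.1512] zt in bay [ 0.643 -0.001 -0.766] yt [-0.001 -1.     0.001] F bay [ 0.98 -1.42 -0.67]
turn/45deg [ 0.001  0.    -0.   ]
shift units [-1.12  0.05 -3.49] joints [-0.57  0.22  1.88  0.66  1.38 -0.6 ]
bay x dir in tool [ 0.766 -0.001  0.643] z [ 0.643  0.001 -0.766]
```

View pics/p6.png

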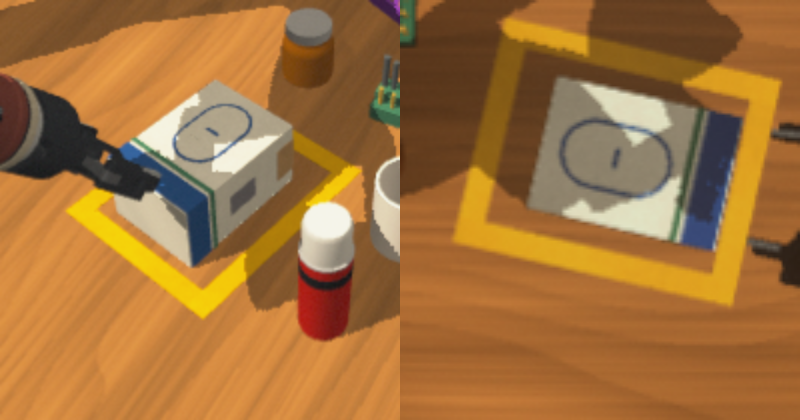

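The carton lies window up inside the tape, and the can and jar haven't moved. Retreating, then checking the margins.

Emit:
{"op": "step_arm", "data": {"moves": [[-1,[-0.4,0,-0.9],[0,0,0]],[-1,[-0.4,0,-0.9],[0,0,0]],[-1,[-0.4,0,-0.9],[0,0,0]],[-1,[-0.4,0,-0.9],[0,0,0]],[-1,[-0.4,0,-0.9],[0,0,0]],[-1,[0,0,0],[0,0,0]],[-1,[0,0,0],[0,0,0]]]}}

```text
time_s: 11.6
tool_pos: [0.5141, -0.1342, 0.2052]
tool_rot: [-2.028, -1.637, -0.739]
wrist_force: [-0.5, 0.4, -0.7]
grip_width: 0.0856
grasp_force: 0.0
```

```bash
python3 - <<'E'
from foot import *
f=np.load("b6.npy",allow_pickle=True).item()
for p in((743,118),(715,250),(556,76),(528,208)):print(q(f,p[0]-400,p[1],.09,3,220,180).round(4))
s=get_state();print(s['tool_pos'],s['time_s'],s['wrist_force'])
E
```

```text
[-0.0971 -0.0567  0.09  ]
[-0.098   0.0624  0.09  ]
[ 0.0727 -0.0558  0.09  ]
[0.0704 0.0634 0.09  ]
[ 0.5140845  -0.13421728  0.20519294] 11.6 [-0.49892565  0.41849027 -0.6950847 ]
```

```bash
python3 -c "
from plant import *
print(sign_off())"
```

```text
the job is handed in; nothing more can be done
None
```

The carton lies in the yellow bay with its window up, its foot edge about 13 mm inside the nearest strip and at least 20 mm of clearance on every side; it was pushed and tipped without being lifted, the arm went nowhere near the other objects, and the job is handed in at about 12 s.

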